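# Latch the tip rack into the drying dock and open the gas cock

## Robot

A 6-joint arm with a two-finger parallel gripper is mounted at the origin on a cart in front of the work surface, level with it; the furniture and walls round the work are solid. World frame = base frame: x ahead of the robot, y to its left, z up, the work surface at z = 0. Lengths are in m, angles in rad, forces in N, time in s.
With the tool pointing down it reaches from about 0.275 to 0.75 m from the base axis. Payload 10.2 kg.
Tool frame: the origin (TCP) lies midway between the tips of the shut fingers; the grasp point (between the pads) lies 19 mm behind it (env.hold_point_z is the distance from the TCP to the grasp point, in m); x points along the fingers, z is the direction in which the jaws open and shut, and the axes are right-handed (so a half turn about x gives the same grasp; the last joint's range is limited). The gripper opens to 85 mm and grips with 20 to 120 N. Pads are 22 mm wide; open, the fingers measure 114 mm over their backs; the gripper's body (76 mm by 85 mm) begins 54 mm behind the grasp point. The pads swing forward as they close: fully open they stand 13 mm farther back than shut.
Start: joints at [-1.334, 0.313, 1.498, -0, 1.331, -0.223], TCP at [0.233, -0.47, 0.231] pointing down, gripper open.
Joint ranges: [-2.94, 2.94], [-0.97, 2.17], [0.19, 2.56], [-1.23, 4.37], [0.02, 3.11], [-2.88, 2.88]. Speed limits (rad/s): [2.39, 2.39, 3.01, 3.14, 3.14, 3.14].

## Interface

Orientations are given as a unit quaternion [x, y, z, w].
In Python, from bench import env, kinematics, monitor, eyes, job gives the robot as it stands. The module is installed in compiled form; this text tells all that it offers. Calls block until the motion is done:
- env.reach(position, orientation): joint-space move of the TCP to a pose.
- env.movel(position, velocity=0.15, frame=None, guard=None): straight line of the TCP; frame=None keeps the orientation; velocity is the mean speed in m/s. With guard (N) it stops when the force on the tool has changed by that much, and returns True; else False.
- env.set_joints(angles): joint-space move.
- env.release() and env.close_gripper(effort=None): open the fingers fully, or close them until they stop; effort is the grip in N (None keeps the last).
- env.hold(seconds).
- kinematics.ik(position, orientation): joint angles nearest the present ones, or None.
- monitor.sense(): the state.
- eyes.grab_frame(name): name is "side" or "top"; returns a dict with "frame" (400x640x3 uint8, red, green, blue), "mtx" (3x3 intrinsics, pixels), "view" (4x4, takes a point from world to camera coordinates). Camera axes: x right, y down, z forward; pixel columns grow to the right and rows downward; lengths in m; the calibration is good to about 2 mm. A picture is of the moment at which its call begins. There is no depth.
A pose or a line that the arm cannot do raises env.MotionError and nothing moves.
- job.hand_in(): hands the job in, once; it reports no verdict.
The state is a dict: "clock": time; "joints": joint angles; "qvel": joint speeds; "joint_efforts": joint torques, N m; "position": TCP position; "ee_rot": TCP orientation; "contact_force": force on the tool from outside, world axes, zero at the start; "ft_torque": the same for the moment, N m; "finger_gap": opening from 0.0 (shut) to 1.0 (fully open).
Only numpy, scipy, OpenCV 4.12 (cv2) and the standard library are available. Lean on these libraries where they do the work, as an engineer would, in place of code of your own. Each camera call takes 0.05 s, during which the arm holds its last target. There are 200 camera calls.

## Task

Push the light-blue rack along the lane of the drying dock until the sprung steel pawl clicks back behind it and keeps it in. Then open the gas cock on top of the dock by turning its handle a quarter turn to the stop, so that it lies in line with the pipe. Keep the rack down in its lane, and leave the dropper bottle and the two petri dishes where they stand.

Things in the scene. Friction and masses are not known exactly. Their poses are not given: they have to be found in the camera images.
- dock: Aluminium drying dock, fixed. Origin on the worktop (z = 0) under the rack's latched place; +x (level) is the push direction, +y left of it, z up; 'dock' numbers are mm in this frame. Base plate x -216 to +84, y -81 to +81, top z = 8. Two rails, tops at z = 28, bound a lane 127 wide (y -63.5 to +63.5), open above and at its -x end
- stop (a point): Middle of the header block's face at the lane's +x end, the rack's end stop: dock x +43, y 0, z 32. The header spans x +43 to +79, y -67 to +67, top z = 58. Over it, at x = +60.5, a copper pipe of radius 8 runs along y from -47 to +47, its top at z = 85, with the brass gas cock in its middle (cock body's top z = 92, stem's top z = 107)
- rack_center (a point): Centre of the loose light-blue rack, about 0.2 to 0.45 kg, 84 mm long in the push direction (88 at the top rim), 122 across (126 at the rim), 48 high, axes parallel to the dock's. Too wide to grasp; push its flat rear face, 42 mm behind this point (rim 44). Starts in the lane at dock x -168 to -134, y 0, z 32; against the end stop x = +1; back against the shut pawl x = -11 to -15
- pawl (a joint): Steel pawl in a gap of the lane's +y rail, on an upright pin at dock x -90, y +72, sprung into the lane. 0 = shut (tip 11 mm into the rack's path, z 12 to 29), positive = pushed outward; the passing rack turns it to about 0.3 rad at 3 to 8 N of push. It springs shut once the rack's centre is beyond about dock x -6 and then blocks its return
- handle (a joint): Handle of the gas cock, on the upright axis through point valve_axis. 0 = shut (points to dock +x, across the pipe), 1.571 = open at the hard stop (points to dock +y, along the pipe); opens counter-clockwise seen from above. Starts between 0 and 0.3, stays where it is left; friction 0.08 N m, about 2 N at the grip
- handle_grip (a point): Centre of the handle's black grip; moves with the handle, 47 mm from the axis. The grip reaches from 24 to 70 mm from the axis, is 16 wide and 14 high (z 108 to 122 mm), with free space under it down to the pipe or header
- pawl_tip (a point): Centre of the blocking face of the pawl's tip; shut it is at dock x -53, y +52.5
- valve_axis (a point): Point on the cock's turning axis at the handle's mid-height (dock x +60.5, y 0, z = 115), fixed
- bottle_center (a point): Centre of a loose dropper bottle with black top, 33 in diameter, 95 high, on the worktop by the dock; bystander
- dish_center (a point): Centre of a loose empty petri dish, 55 in diameter, 15 high, by the dock; bystander
- dish_full_center (a point): Centre of a loose petri dish with reddish pieces in it, 55 in diameter, 15 high, near the right side of the worktop; bystander

How it is judged:
By the outcome, as a careful person would: the job done as asked, in the order asked, and still so for the second after the job is handed in, with the robot touching nothing.
It also fails if it takes over 51 s, if anything falls off the work surface, if the arm or the gripper's body presses on something with over 40 N, if the wrist force passes 120 N, or if a joint passes its speed limit or range.

## Working session

There is one attempt and no reset: what is moved stays moved. The work goes in short steps, each a Python script; the robot and the scene stay as the last script left them, time stands still between calls to the robot, and variables do not carry over. Pictures are saved under pics/ and viewed, about 8 in all and at most 12, crops included, and the job is handed in when it is done.

```bash
mkdir -p pics
python3 - <<'E'
from bench import env, monitor, eyes
import cv2, numpy as np
for n in ("top","side"):
    f=eyes.grab_frame(n); cv2.imwrite(f"pics/{n}0.png",f["frame"][:,:,::-1])
    np.savez(f"pics/{n}0.npz",**f)
    print(n,np.round(f["mtx"],1).tolist(),np.round(f["view"],3).tolist())
s=monitor.sense();print(s["clock"],s["position"],s["ee_rot"],env.hold_point_z)
E
```

```text
top [[370.2, 0.0, 316.0], [0.0, 370.2, 199.3], [0.0, 0.0, 1.0]] [[-0.018, -1.0, -0.025, -0.029], [-0.99, 0.021, -0.142, 0.538], [0.143, 0.022, -0.99, 0.861], [0.0, 0.0, 0.0, 1.0]]
side [[392.5, 0.0, 312.6], [0.0, 392.5, 207.6], [0.0, 0.0, 1.0]] [[-0.909, -0.416, -0.009, 0.451], [-0.238, 0.538, -0.809, 0.235], [0.341, -0.733, -0.588, 0.765], [0.0, 0.0, 0.0, 1.0]]
0.1 [ 0.23289998 -0.47025292  0.23078001] [ 0.37319693  0.60108602 -0.37261113  0.60048363] 0.0187
```

View pics/top0.png

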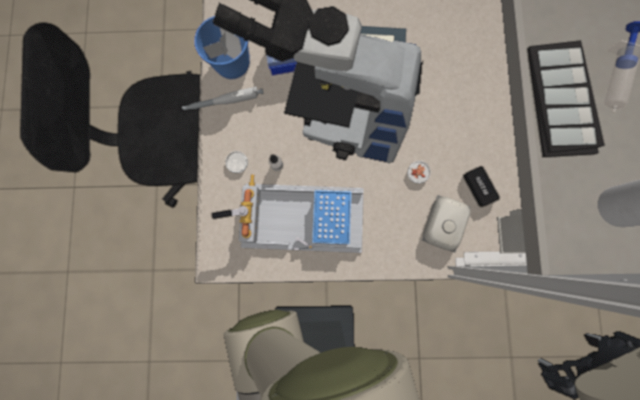

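View pics/side0.png

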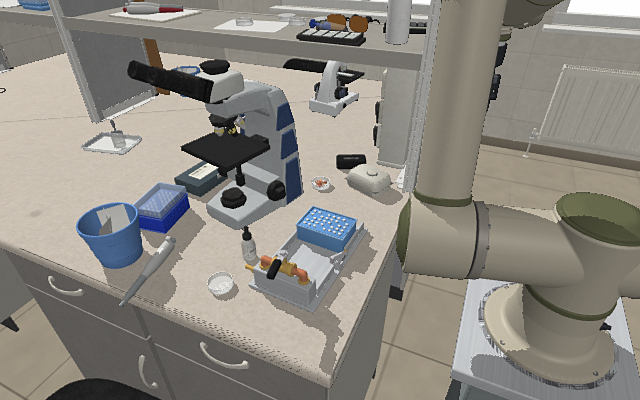

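The top view shows the dock at about (240–362, 186–251). Dock +x points left in the image, which is world +y. The rack is at (332, 217) and the handle at (222, 214). The bottle is at (275, 160), the empty dish at (236, 161) and the full dish at (418, 172). Next I'll enlarge crops for measuring.

Run:
```python
import cv2
a=cv2.imread("pics/top0.png")[170:265,200:375]; b=cv2.imread("pics/side0.png")[195:315,205:375]
cv2.imwrite("pics/c1.png",cv2.resize(a,None,fx=4.5,fy=4.5,interpolation=cv2.INTER_CUBIC))
cv2.imwrite("pics/c2.png",cv2.resize(b,None,fx=4.5,fy=4.5,interpolation=cv2.INTER_CUBIC))
```

```text
(no output)
```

View pics/c1.png

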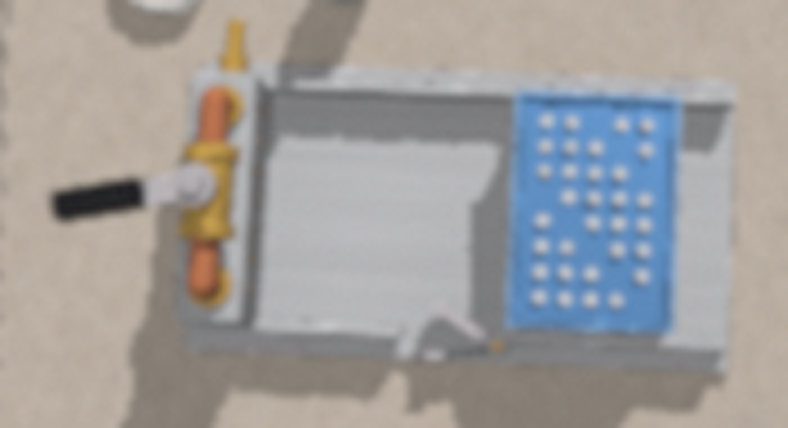

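View pics/c2.png

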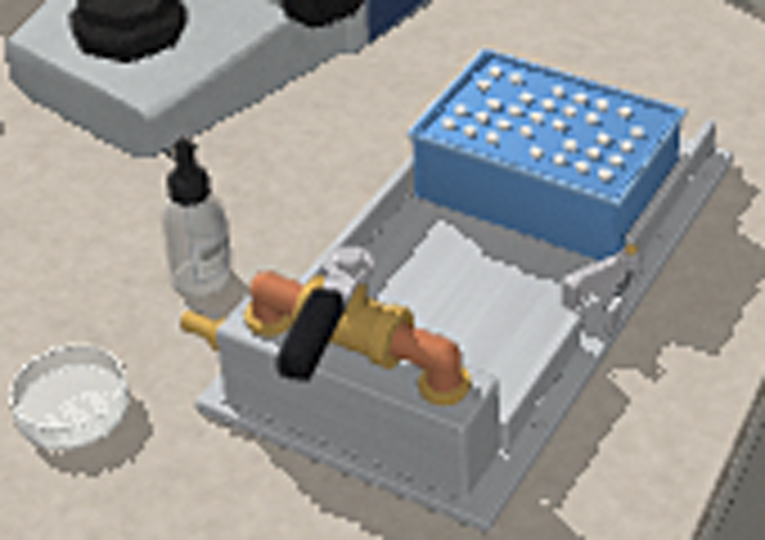

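Top crop: header top corners at (197,70), (262,70), (243,322), (180,318); rack rim at (517,93), (680,98), (668,332), (508,328); stem at (195,184); grip from (54,206) to (142,192). Side crop: rack rim at (487,50), (411,133), (622,203), (686,112); header at (218,328), (462,427), (498,380). I'll fit the poses to these points.

```bash
cat > geo.py <<'E'
import numpy as np
from scipy.optimize import least_squares
C={n:dict(np.load(f"pics/{n}0.npz")) for n in("top","side")}
def proj(n,P):
    c=C[n]["view"]@np.append(P,1); q=C[n]["mtx"]@c[:3]; return q[:2]/q[2]
def d2w(p,d):   # dock mm -> world m ; p = x,y,yaw
    c,s=np.cos(p[2]),np.sin(p[2]); d=np.asarray(d,float)/1000
    return np.array([p[0]+c*d[0]-s*d[1],p[1]+s*d[0]+c*d[1],d[2]])
def w2d(p,w):
    c,s=np.cos(p[2]),np.sin(p[2]); a,b=w[0]-p[0],w[1]-p[1]
    return np.array([c*a+s*b,-s*a+c*b,w[2]])*1000
def onplane(n,uv,z):
    V=C[n]["view"];R,t=V[:3,:3],V[:3,3]; o=-R.T@t; d=R.T@np.linalg.solve(C[n]["mtx"],[*uv,1]); return o+d*(z-o[2])/d[2]
E
python3 - <<'E'
from geo import *
T=lambda a,b:(200+(a+.5)/4.5-.5,170+(b+.5)/4.5-.5)
S=lambda a,b:(205+(a+.5)/4.5-.5,195+(b+.5)/4.5-.5)
fix=[("top",(79,-67,58),T(197,70)),("top",(43,-67,58),T(262,70)),("top",(43,67,58),T(243,322)),("top",(79,67,58),T(180,318)),
("top",(-216,81,8),T(722,372)),("top",(60.5,0,107),T(195,184)),
("side",(79,-67,58),S(218,328)),("side",(79,67,58),S(462,427)),("side",(43,67,58),S(498,380)),("side",(84,81,0),S(488,527)),
("side",(84,-81,8),S(198,405)),("side",(-216,81,8),S(731,155)),("side",(60.5,0,107),S(349,258))]
rack=[("top",(44,-63,56),T(517,93)),("top",(-44,-63,56),T(680,98)),("top",(-44,63,56),T(668,332)),("top",(44,63,56),T(508,328)),
("side",(-44,-63,56),S(487,50)),("side",(44,-63,56),S(411,133)),("side",(44,63,56),S(622,203)),("side",(-44,63,56),S(686,112))]
grip=[("top",70,T(54,206)),("top",24,T(142,192)),("side",47,S(311,330))]
def res(v):
    p=v[:3];r=[]
    for n,d,u in fix:r.append(proj(n,d2w(p,d))-u)
    for n,d,u in rack:r.append(proj(n,d2w(p,(d[0]+v[3],d[1],d[2])))-u)
    for n,l,u in grip:r.append(proj(n,d2w(p,(60.5+l*np.cos(v[4]),l*np.sin(v[4]),120)))-u)
    return np.concatenate(r)
f=least_squares(res,[0.4,0.1,1.57,-150,.1],loss="soft_l1",x_scale=[.1,.1,.1,50,.1])
print(f.x.tolist());print(np.round(res(f.x).reshape(-1,2),1).tolist())
np.save("fit.npy",f.x)
for n,u,z in(("bottle",(276,160),.06),("dish",(236,161),.01),("full",(418,172),.01)):
    w=onplane("top",u,z);print(n,w.round(3),w2d(f.x,w).round(0))
for nm,d in(("rear",(f.x[3]-42,0,32)),("stop",(43,0,32)),("valve",(60.5,0,115)),("latchrear",(-42,0,32))):print(nm,d2w(f.x,d).round(3))
E
```

```text
[0.5016572812250695, 0.06113455019976212, 1.5039457192775754, -136.86911103504306, 0.22860447175310122]
[[-1.0, -0.5], [-0.6, 0.2], [-0.4, 0.4], [-1.6, 0.5], [1.6, 0.7], [0.5, 0.0], [-1.1, -0.6], [0.3, -0.0], [0.9, -1.4], [-0.2, 1.3], [-0.9, -1.9], [1.3, -1.1], [0.2, 2.7], [-0.7, -0.6], [-0.0, -0.1], [0.7, 1.1], [-1.4, 0.2], [-0.4, -1.0], [-0.9, -0.7], [-0.4, -0.4], [0.5, -0.9], [-0.7, 0.2], [0.3, -0.5], [0.2, -1.9]]
bottle [0.632 0.054 0.06 ] [   2. -131.   60.]
dish [0.645 0.163 0.01 ] [ 111. -136.   10.]
full [ 0.605 -0.297  0.01 ] [-351. -127.   10.]
rear [ 0.49  -0.117  0.032]
stop [0.505 0.104 0.032]
valve [0.506 0.121 0.115]
latchrear [0.499 0.019 0.032]
```

```bash
cat >> geo.py <<'E'
from scipy.spatial.transform import Rotation as R
p=np.load("fit.npy")
def quat(fwd_yaw,tilt,jaw_yaw,sgn=1):
    """tool x = down tilted towards fwd_yaw (dock frame), jaws along jaw_yaw"""
    f=p[2]+fwd_yaw; X=np.array([np.sin(tilt)*np.cos(f),np.sin(tilt)*np.sin(f),-np.cos(tilt)])
    j=p[2]+jaw_yaw; Z=sgn*np.array([np.cos(j),np.sin(j),0]); 
    return R.from_matrix(np.c_[X,np.cross(Z,X),Z]).as_quat()
E
python3 - <<'E'
from geo import *
from bench import kinematics
for u in((450,270),(525,268),(460,262),(510,100),(530,280)):print(u,onplane("top",u,0).round(2),onplane("top",u,.3).round(2))
for u in((402,190),(375,165),(355,175)):print("s",u,onplane("side",u,0).round(2))
for s in(1,-1):
    for nm,d,q in(("ap",(-235,8,150),quat(0,.35,np.pi/2,s)),("push",(-190,8,22),quat(0,.35,np.pi/2,s)),("end",(-50,8,22),quat(0,.35,np.pi/2,s)),
      ("h0",(107,-25,104),quat(0,0,.2,s)),("h1",(80,47,104),quat(0,0,1.6,s))):
        j=kinematics.ik(d2w(p,d),q);print(s,nm,d2w(p,d).round(3),None if j is None else np.round(j,2))
E
```

```text
(450, 270) [ 0.36 -0.36  0.  ] [ 0.38 -0.27  0.3 ]
(525, 268) [ 0.36 -0.54  0.  ] [ 0.38 -0.39  0.3 ]
(460, 262) [ 0.38 -0.39  0.  ] [ 0.39 -0.28  0.3 ]
(510, 100) [ 0.79 -0.55  0.  ] [ 0.67 -0.39  0.3 ]
(530, 280) [ 0.33 -0.55  0.  ] [ 0.36 -0.39  0.3 ]
s (402, 190) [ 0.37 -0.37  0.  ]
s (375, 165) [ 0.49 -0.48  0.  ]
s (355, 175) [ 0.53 -0.39  0.  ]
1 ap [ 0.478 -0.173  0.15 ] [-0.72  0.44  1.59  0.28  1.35  2.39]
1 push [ 0.481 -0.128  0.022] [-0.65  0.6   1.73  0.34  1.04  2.35]
1 end [0.49  0.012 0.022] [-0.39  0.55  1.83  0.42  0.93  2.53]
1 h0 [0.534 0.166 0.104] [ 0.09  0.51  1.55 -0.    1.07 -1.61]
1 h1 [0.46  0.144 0.104] None
-1 ap [ 0.478 -0.173  0.15 ] [-0.72  0.44  1.59  0.28  1.35 -0.75]
-1 push [ 0.481 -0.128  0.022] [-0.65  0.6   1.73  0.34  1.04 -0.79]
-1 end [0.49  0.012 0.022] [-0.39  0.55  1.83  0.42  0.93 -0.61]
-1 h0 [0.534 0.166 0.104] [ 0.09  0.51  1.55 -0.    1.07  1.53]
-1 h1 [0.46  0.144 0.104] [ 0.06  0.37  1.79 -0.    0.99  0.1 ]
```

```bash
cat >> geo.py <<'E'
def snap(name,tag,box=None,k=1):
    import cv2
    from bench import eyes
    f=eyes.grab_frame(name)["frame"][:,:,::-1]
    if box: f=f[box[1]:box[3],box[0]:box[2]]
    cv2.imwrite(f"pics/{tag}.png",cv2.resize(f,None,fx=k,fy=k,interpolation=cv2.INTER_CUBIC))
def st(t=""):
    from bench import monitor
    s=monitor.sense();print(t,round(s["clock"],2),"dock",w2d(p,s["position"]).round(1),"F",np.round(s["contact_force"],1))
E
python3 - <<'E'
from geo import *
from bench import env
down=quat(0,0,np.pi/2,-1); q=quat(0,.25,np.pi/2,-1)
env.close_gripper()
env.movel([0.195,-0.314,0.25],velocity=.2); st("retract")
env.reach([0.33,-0.13,0.25],down); st("mid")
env.reach(d2w(p,(-240,8,130)),q); st("ap")
env.movel(d2w(p,(-240,8,23)),velocity=.15,guard=10); st("down")
print(env.movel(d2w(p,(-185,8,23)),velocity=.08,guard=20)); st("contact")
snap("side","s1",(225,120,425,290),4)
E
```

```text
retract 1.82 dock [-395.4  280.8  250. ] F [1.4 0.3 0.2]
mid 2.73 dock [-203.   158.4  249.9] F [-1.  -0.6 -0.8]
ap 3.54 dock [-240.7    8.4  130.7] F [-0.4  0.   0.6]
down 4.41 dock [-240.3    7.5   24.1] F [ 0.3  0.2 -0.5]
False
contact 5.24 dock [-185.1    7.9   23. ] F [ 0.7  0.5 -1. ]
```

View pics/s1.png

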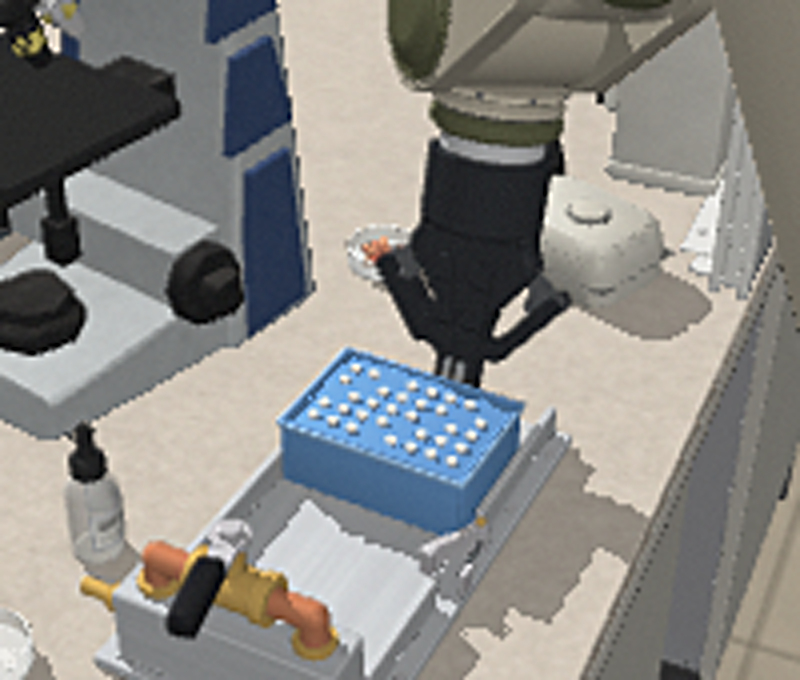

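The closed fingers are in the lane behind the rack, at about (460,370), and nothing has been disturbed. I'll push now.

Run:
```python
from geo import *
from bench import env
print(env.movel(d2w(p,(-15-52.7,8,23)),velocity=.06,guard=22)); st("push")
print(env.movel(d2w(p,(12-52.7,8,23)),velocity=.03,guard=14)); st("end")
snap("side","s2",(225,150,405,300),4)
```

```text
False
push 7.4 dock [-67.6   7.8  23.1] F [ 2.2 -3.5 -0.9]
True
end 8.05 dock [-49.6   8.3  22.9] F [-1.  -5.2  3. ]
```

View pics/s2.png

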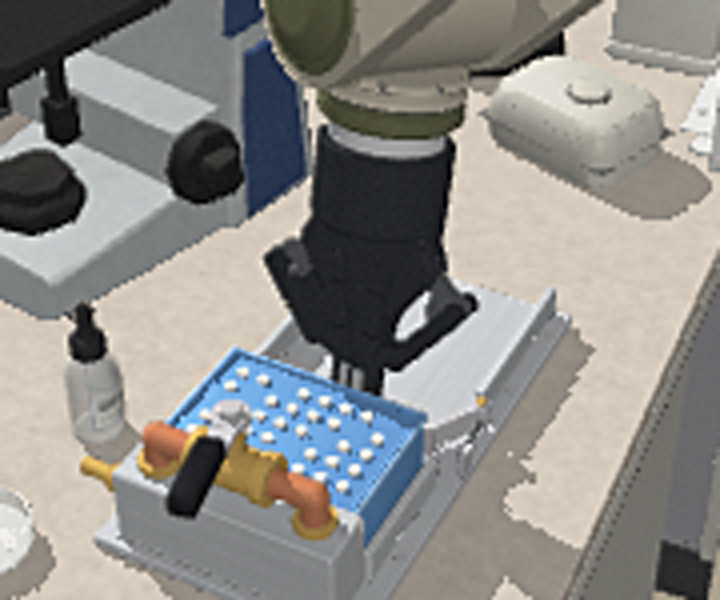

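Run:
```python
from geo import *
from bench import env
import cv2
env.movel(d2w(p,(-110,8,25)),velocity=.15); st("back")
env.movel(d2w(p,(-150,8,190)),velocity=.25); st("up")
snap("top","t3",(205,160,345,265),5)
snap("side","s3",(235,210,375,315),5)
a,b=cv2.imread("pics/t3.png"),cv2.imread("pics/s3.png")
cv2.imwrite("pics/m3.png",cv2.resize(np.vstack([a,b]),None,fx=.57,fy=.57,interpolation=cv2.INTER_AREA))
```

```text
back 8.65 dock [-109.2    8.5   24.8] F [ 0.1  0.7 -0.1]
up 9.47 dock [-149.1    8.6  188.8] F [-0.   0.7 -0.2]
```

View pics/m3.png

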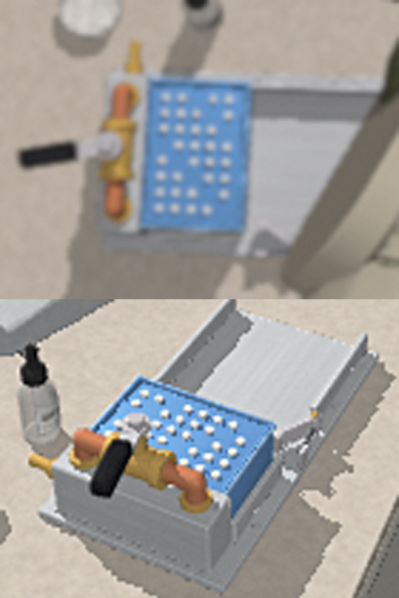

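The rack is against the header and the pawl is shut behind its rear corner: top panel near (265,240), side panel near (300,430). Next I'll turn the handle.

```bash
cat >> geo.py <<'E'
def hp(phi,gap=0,z=103):
    c,s=np.cos(phi),np.sin(phi); o=19+gap
    return d2w(p,(60.5+47*c+o*s,47*s-o*c,z))
hq=lambda phi:quat(0,0,phi,-1)
E
python3 - <<'E'
from geo import *
from bench import env
a=0.23
env.reach(hp(a,14,190),hq(a)); st("above")
print(env.movel(hp(a,14),velocity=.12,guard=8)); st("down")
print(env.movel(hp(a,2),velocity=.06,guard=8)); st("near")
for ph in np.append(np.arange(.4,1.5,.18),[1.56,1.70]):
    g=env.movel(hp(ph),velocity=.05,frame=hq(ph),guard=9); st(f"{ph:.2f} {g}")
    if g: break
snap("side","s4",(225,180,405,315),4)
E
```

```text
above 11.36 dock [113.4 -21.5 189.8] F [-0.9 -0.2 -0.2]
False
down 12.23 dock [113.8 -21.9 103.7] F [-0.1 -0.4  0.3]
False
near 12.58 dock [111.1  -9.9 103.5] F [ 0.  -0.2 -0. ]
0.40 False 12.94 dock [111.2   0.5 103.2] F [ 0.1  1.  -0.5]
0.58 False 13.28 dock [110.2   9.6 103.1] F [ 0.7  0.6 -1.2]
0.76 False 13.61 dock [107.6  18.3 103. ] F [-0.3 -1.2 -0.1]
0.94 False 13.94 dock [103.6  26.5 103. ] F [ 1.1 -0.  -0.7]
1.12 False 14.28 dock [ 98.1  33.8 103. ] F [-0.4  0.  -0. ]
1.30 False 14.61 dock [ 91.4  40.  103. ] F [-0.5 -0.4 -0.5]
1.48 False 14.94 dock [ 83.8  44.9 103. ] F [ 0.7 -0.1 -0.1]
1.56 False 15.19 dock [ 80.3  46.5 103. ] F [ 2.1  2.7 -0.5]
1.70 True 15.4 dock [ 80.4  48.  103.3] F [ 4.2 14.4 -2.1]
```

View pics/s4.png

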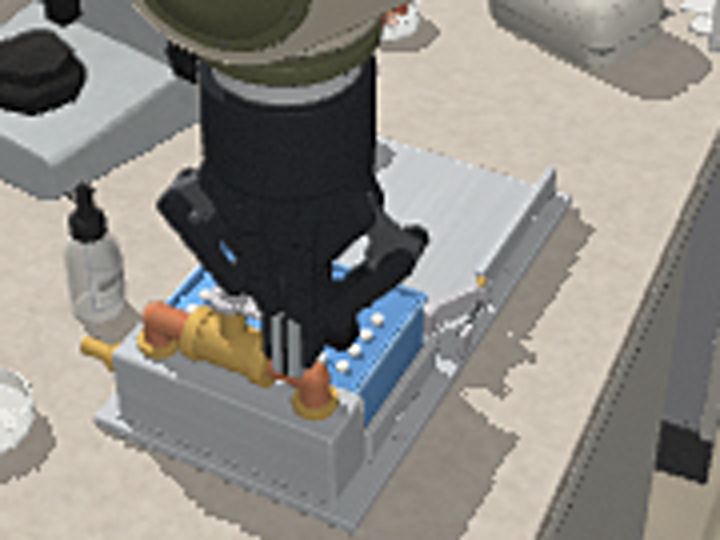

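The fingers are against the grip and the 14 N reaction suggests the hard stop. I'll back off and check.

Run:
```python
from geo import *
from bench import env
import cv2
env.movel(hp(1.6,18),velocity=.1); st("off")
env.movel(hp(1.6,18,200),velocity=.2)
env.reach(d2w(p,(-150,60,230)),quat(0,0,np.pi/2,-1)); st("away")
snap("top","t5",(200,140,430,265),3)
snap("side","s5",(195,170,375,315),4)
a,b=cv2.imread("pics/t5.png"),cv2.imread("pics/s5.png")
cv2.imwrite("pics/tt5.png",a)
```

```text
off 15.78 dock [ 96.2  48.2 102.9] F [ 0.   0.1 -0.1]
away 17.38 dock [-149.2   60.   229.4] F [0.6 0.6 0.5]
```

View pics/t5.png

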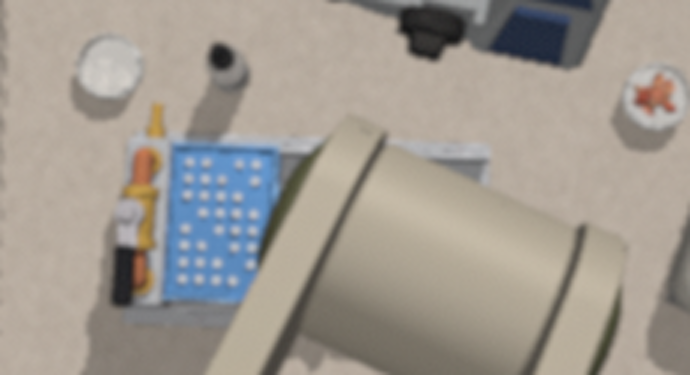

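View pics/s5.png

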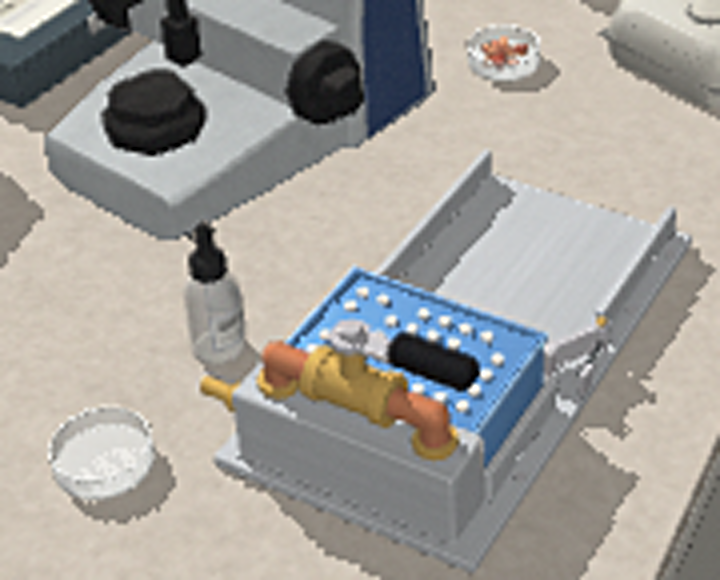

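Top view: the handle points down the image along the pipe, with stem at (130,210) and grip tip at (121,305). The rack is at the stop. In the side view the pawl is shut behind the rack, and the bottle and dishes are in place. I'll check the handle angle and bystander shifts numerically.

Run:
```python
from geo import *
from bench import eyes
import cv2
f=eyes.grab_frame("top")["frame"].astype(int); f0=C["top"]["frame"].astype(int)
def grip(f,b):
    m=(f[b[1]:b[3],b[0]:b[2]].max(2)<60); v,u=np.nonzero(m)
    W=np.array([onplane("top",(a+b[0],c+b[1]),.118) for a,c in zip(u,v)]); D=np.array([w2d(p,w)[:2] for w in W])
    c=D.mean(0); e=np.linalg.svd(D-c)[2][0]
    return len(u),c.round(1),"axis",np.round(np.arctan2(*(e*np.sign(e@(c-[60.5,0])))[::-1]),3),"from centre",np.round(np.arctan2(c[1],c[0]-60.5),3)
print("start",grip(f0,(205,200,234,225))); print("now",grip(f,(232,218,248,248)))
pp=lambda y:proj("top",d2w(p,(60.5,y,80)))
# copper pipe direction in the image as a reference
r=(f0[...,0]-f0[...,2]>60)&(f0[...,0]<225); m=np.zeros_like(r); m[185:240,235:256]=1
v,u=np.nonzero(r&m); D=np.array([w2d(p,onplane("top",(a,c),.082))[:2] for a,c in zip(u,v)])
e=np.linalg.svd(D-D.mean(0))[2][0]; print("pipe",D.mean(0).round(1),np.arctan2(*(e*np.sign(e[1]))[::-1]).round(3))
d=np.abs(f-f0).sum(2)
for n,(u,v) in dict(bottle=(275,161),dish=(236,161),full=(418,172)).items(): print(n,(d[v-13:v+13,u-13:u+13]>90).sum())
```

```text
start (85, array([106.1,  10.9]), 'axis', np.float64(0.221), 'from centre', np.float64(0.236))
now (104, array([60.2, 49.1]), 'axis', np.float64(1.599), 'from centre', np.float64(1.578))
pipe [58.2  1.7] 1.571
bottle 0
dish 0
full 0
```

Run:
```python
from bench import job
print(job.hand_in())
```

```text
the job is handed in; nothing more can be done
None
```

The rack is latched behind the pawl and the gas cock is open. I handed the job in at about 17.5 s of the 51 s; no verdict is reported.

- **Rack:** I pushed it low on its rear face with closed, slightly tilted fingers, and the 14 N guard tripped at the end stop. The later pictures show the rack down in its lane against the header, with the pawl shut behind it. I did not push it back against the pawl to test the latch.
- **Gas cock:** I then swung the handle round until the force rose sharply at the hard stop. The top camera afterwards gives 1.58 to 1.60 rad, against a nominal 1.571. The pipe itself measures 1.571.
- **Bystanders:** The bottle and both petri dishes show no change in the top view between the first and last pictures.
- **Limits and disagreements:** The dock pose fit had errors of 1 to 3 pixels (about 2 to 6 mm). The rack stopped about 2 mm past its nominal end position by that fit. An early estimate by eye put the handle about 2° short of the pipe line. The pixel measurement above did not confirm this. No other check failed.

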